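Set out cup and powder, then tip the dropper bottle over the cup

TASK

Set up for mixing: stand the little mixing cup in the small recess of the mixing stand and the powder tub in its large recess, both fully down and upright, in either order. Then draw the dropper bottle (the one with the short cone nozzle) out of its leaning well in the bottle rest, turn it so that the nozzle slants down about 40 degrees below level, and bring the nozzle tip over the middle of the cup's mouth, about 2 cm above the rim and touching nothing. Finish while still holding the bottle there, steady; the bottle with the long needle stays in its well, and neither cup nor tub may be knocked over.

Things in the scene. Friction and masses are not known exactly. Their poses are not given: they have to be found in the camera images.
- mixing_cup: Small open pink plastic mixing cup, loose, about 20 g, 28 mm tall; foot 30 mm across, flared rim 33 mm outside, about 24 mm inside. Origin: centre of the underside, z up its axis. Stands upright on the table at the start. Grip it round the outside, fingertips 14 mm or more above its underside, so that they stay above the stand's top when it is seated.
- cup_mouth (a point): Centre of the mixing cup's mouth, level with the rim, 28 mm above its underside on the axis. It moves with the cup.
- powder_tub: Round powder tub with a wide dark lid that is fixed on: 49 mm across the lid, 47 mm across the foot, 44 mm tall, loose, 40 to 85 g. Origin: centre of the underside, z up its axis. Stands upright on the table at the start; cup and tub may change places from start to start. Grip it as the cup. A wider tub at the back of the table is a bystander.
- mixing_stand: Flat bamboo stand, fixed to the table, 84 mm (own x) by 164 mm (own y), 14 mm tall, with two round recesses 8 mm deep, side by side along its own y. Origin: centre of the underside.
- small_recess (a point): Centre of the floor of the small recess, 37 mm wide, 8 mm deep; floor 6 mm above the table, rim 14 mm above it. At (0, -42, 6) mm in the stand's frame. A seated cup has its origin here.
- large_recess (a point): Centre of the floor of the large recess, 54 mm wide, 8 mm deep; floor 6 mm above the table, rim 14 mm above it. At (0, +34, 6) mm in the stand's frame. A seated tub has its origin here.
- bottle_rest: Bamboo bottle rest, fixed: foot 105 x 156 mm, on it a block 150 mm wide (own y), 46 mm deep, its highest edge 66 mm above the table, with two round wells 32 mm wide, 24 mm deep at own y = +37.5 and -37.5 mm. They open along own +x (away from the robot), 40 degrees above level; mouth centres at own x 21, z 48 mm. Origin: on the table under the block's middle.
- dropper_bottle: Squat round dropper bottle, short cone nozzle, 29 mm across, 82 mm long, 28 to 56 g, loose. Origin: centre of its bottom; own z along it to the nozzle. Leans in one of the rest's two wells (which one varies), nozzle up and away from the robot, about 40 degrees above level, 24 mm deep in the well. Grip across its sides, 24 to 66 mm along its axis; draw it out along own z.
- nozzle_tip (a point): Tip of the dropper bottle's nozzle, on its axis 82 mm from the bottom.
- needle_bottle: Slimmer squeeze bottle with a long thin steel needle on top, 25 mm across, 104 mm long, loose, leaning in the other well of the rest, 75 mm beside the dropper bottle (centre to centre). Origin: centre of its bottom; own z along it to the needle. It stays where it is.

How it is judged:
By the outcome, as a careful person would: the job done as asked, in the order asked, and still so for the second after the job is handed in, while the arm keeps its last pose, push and grip.
It also fails if it takes over 64 s, if anything falls off the work surface, if the arm or the gripper's body presses on something with over 40 N, if the wrist force passes 120 N, or if a joint passes its speed limit or range.

ROBOT

A 6-joint arm with a two-finger parallel gripper is mounted at the origin on a cart in front of the work surface, level with it; the furniture and walls round the work are solid. World frame = base frame: x ahead of the robot, y to its left, z up, the work surface at z = 0. Lengths are in mm, angles in rad, forces in N, time in s.
With the tool pointing down it reaches from about 225 to 725 mm from the base axis. Payload 3.1 kg.
Tool frame: the origin (TCP) lies at the very end of the fingers, on their centre line; the grasp point (between the pads) lies 19 mm behind it (arm.hold_point_z is the distance from the TCP to the grasp point, in mm); z points along the fingers, y is the line along which they close (so a half turn about z gives the same grasp; the last joint's range is limited). The gripper opens to 85 mm and grips with 20 to 120 N. Pads are 22 mm wide; open, the fingers measure 114 mm over their backs; the gripper's body (76 mm by 85 mm) begins 54 mm behind the grasp point. The pads swing forward as they close: fully open they stand 13 mm farther back than shut.
Start: joints at [-1.319, 0.048, 0.099, 1.622, 0, 1.443], TCP at [194.62, -487.586, 231.312] pointing down, gripper open.
Joint ranges: [-2.91, 2.91], [-0.99, 1.94], [-1.21, 1.42], [-2.12, 2.29], [-1.49, 1.47], [-3.14, 3.14]. Speed limits (rad/s): [2.79, 2.79, 3.14, 3.14, 3.14, 3.14].

INTERFACE

Orientations are given as a unit quaternion [x, y, z, w].
In Python, from bench import arm, claw, solver, snapshot, camera_params gives the robot as it stands (arm), with the cameras as plain functions, the gripper (claw) and the kinematics (solver). Calls block until the motion is done:
- arm.move_ptp(position, orientation): joint-space move of the TCP to a pose.
- arm.move_straight(position, feed=150, attitude=None, f_stop=None): straight line of the TCP; attitude=None keeps the orientation; feed is the mean speed in mm/s. With f_stop (N) it stops when the force on the tool has changed by that much, and returns True; else False.
- arm.movej(angles): joint-space move.
- claw.release() and claw.close_gripper(): open the fingers fully, or close them until they stop; the grip force is fixed at half the most.
- arm.dwell(seconds).
- solver.solve_ik(position, orientation): joint angles nearest the present ones, or None.
- arm.get_obs(): the state.
- snapshot(name): name is "scene" or "top"; returns the picture (384x512x3 uint8, blue, green, red); there is no depth.
- camera_params(name): a dict with "vfov" (degrees; the focal length in pixels is half the picture's height over the tangent of half this angle, whatever the lens; pixels are square), "cx", "cy" (the principal point, pixels), "view" (4x4, takes a point from world to camera coordinates). Camera axes: x right, y up, looking along -z (the intrinsics and any distortion apply to the point x, -y, -z); pixel columns grow to the right and rows downward; lengths in mm; the calibration is good to about 2 mm. A picture is of the moment at which its call begins. camera_params takes no time and is no camera call.
A pose or a line that the arm cannot do raises arm.IKError and nothing moves.
- arm.sign_off(): hands the job in; it is judged then, once.
The state is a dict: "t": time; "joints": joint angles; "joint_vel": joint speeds; "joint_torque": joint torques, N m; "position": TCP position; "tool_rot": TCP orientation; "contact_force": force on the tool from outside, world axes, zero at the start; "torque": the same for the moment, N m; "opening": finger opening in mm; "finger_force": force on a finger pad.
Only numpy, scipy, OpenCV 4.12 (cv2) and the standard library are available. Lean on these libraries where they do the work, as an engineer would, in place of code of your own. Each camera call takes 0.05 s, during which the arm holds its last target. There are 200 camera calls.

## Working session

There is one attempt and no reset: what is moved stays moved. The work goes in short steps, each a Python script; the robot and the scene stay as the last script left them, time stands still between calls to the robot, and variables do not carry over. Pictures are saved under pics/ and viewed, at most 10 in all, crops included, and the job is handed in when it is done.

```bash
ls; mkdir -p pics
python3 - <<'E'
from bench import arm, claw, solver, snapshot, camera_params
import cv2
for n in("scene","top"):
    cv2.imwrite(f"pics/{n}0.png",snapshot(n)); p=camera_params(n); print(n,p)
o=arm.get_obs();print(o['t'],o['opening'],o['tool_rot'],arm.hold_point_z)
E
```

```text
bench.py
pics
scene {'vfov': 52.21666697253471, 'cx': 256.6656439563655, 'cy': 196.5971993082154, 'view': array([[-6.56249815e-01, -7.54524317e-01,  5.40699970e-03,
         3.68480500e+02],
       [ 5.03177070e-01, -4.32277407e-01,  7.48297454e-01,
        -3.48769739e+02],
       [-5.62271301e-01,  4.93790744e-01,  6.63341303e-01,
        -7.54005502e+02],
       [ 0.00000000e+00,  0.00000000e+00,  0.00000000e+00,
         1.00000000e+00]])}
top {'vfov': 56.09059723311116, 'cx': 260.94371597950294, 'cy': 191.63051924926245, 'view': array([[ 4.94488075e-02, -9.98757401e-01,  6.20234390e-03,
        -3.34357381e+01],
       [ 9.77514924e-01,  4.96697311e-02,  2.04932894e-01,
        -5.87219271e+02],
       [-2.04986313e-01, -4.07080349e-03,  9.78756374e-01,
        -8.23840922e+02],
       [ 0.00000000e+00,  0.00000000e+00,  0.00000000e+00,
         1.00000000e+00]])}
0.1 85.76405310837475 [ 9.82023117e-01  1.88757760e-01 -6.25805131e-05 -1.05002327e-03] 18.700000000000003
```

View pics/scene0.png

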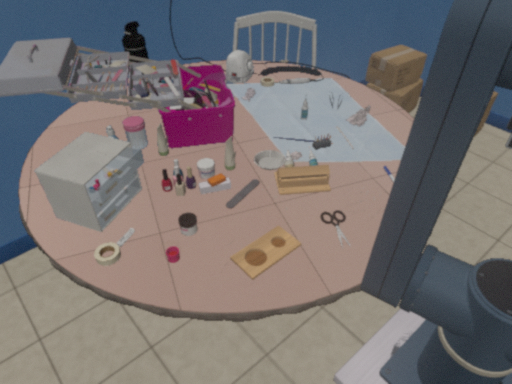

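View pics/top0.png

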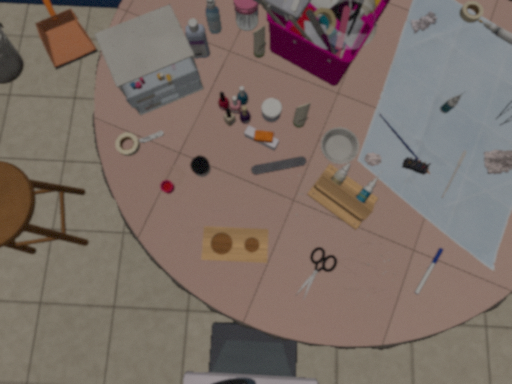

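The scene view shows the tub (188,222), cup (173,255), stand (267,251) and rest (303,180). In the top view they are at tub (200,165), cup (167,187), stand (235,245) and rest (343,197). I'll enlarge crops next.

Run:
```python
import cv2,numpy as np
a=cv2.imread('pics/scene0.png');b=cv2.imread('pics/top0.png')
r=lambda im,x,y,w,h,s:cv2.resize(im[y:y+h,x:x+w],None,fx=s,fy=s,interpolation=cv2.INTER_CUBIC)
cv2.imwrite('pics/c1.png',np.hstack([r(a,262,140,80,60,5),r(b,300,145,80,60,5)][:2]))
cv2.imwrite('pics/c2.png',np.vstack([np.hstack([r(a,155,205,80,60,5),r(b,150,145,80,60,5)]),np.hstack([r(a,227,222,80,60,5),r(b,195,215,80,60,5)])]))
```

```text
(no output)
```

View pics/c1.png

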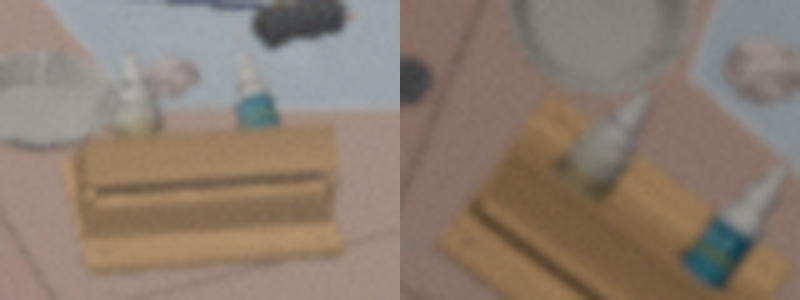

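View pics/c2.png

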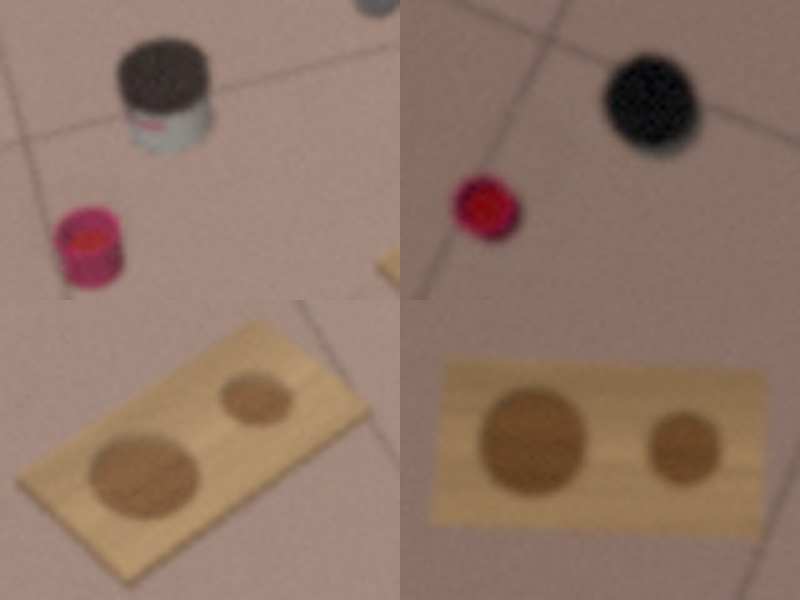

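```bash
cat > h.py <<'E'
from bench import arm, claw, solver, snapshot, camera_params
import cv2,numpy as np
P={n:camera_params(n) for n in("scene","top")}
def avg(n,k=8): return np.mean([snapshot(n).astype(np.float32) for _ in range(k)],0)
def ray(n,px):
    p=P[n];f=192/np.tan(np.radians(p['vfov']/2));V=p['view']
    d=np.array([(px[0]-p['cx'])/f,-(px[1]-p['cy'])/f,-1.])
    R=V[:3,:3];return -R.T@V[:3,3],R.T@(d/np.linalg.norm(d))
def proj(n,X):
    p=P[n];f=192/np.tan(np.radians(p['vfov']/2));c=p['view'][:3,:3]@np.asarray(X,float)+p['view'][:3,3]
    return np.array([p['cx']+f*c[0]/-c[2],p['cy']-f*c[1]/-c[2]])
def plane(n,px,z):
    o,d=ray(n,px);return o+d*(z-o[2])/d[2]
def tri(a,b):
    (o,d),(q,e)=ray("scene",a),ray("top",b)
    s,t=np.linalg.lstsq(np.c_[d,-e],q-o,rcond=None)[0]
    A,B=o+s*d,q+t*e
    return (A+B)/2,np.linalg.norm(A-B)
def blob(mask,seed_box):
    x,y,w,h=seed_box;m=np.zeros(mask.shape,np.uint8);m[y:y+h,x:x+w]=mask[y:y+h,x:x+w]
    n,l,st,c=cv2.connectedComponentsWithStats(m);i=1+np.argmax(st[1:,4])
    return c[i],st[i]
E
python3 - <<'E'
from h import *
I={n:avg(n) for n in("scene","top")}
np.savez('im.npz',**I)
np.set_printoptions(precision=1,suppress=True)
C=lambda im:cv2.cvtColor(im.astype(np.uint8),cv2.COLOR_BGR2HSV).astype(int)
H={n:C(I[n]) for n in I}
def hsv(n,x,y):return H[n][y,x]
for n,l in(("scene",[(173,255),(173,261),(188,220),(190,230),(200,240),(256,257),(270,250),(313,162),(290,163)]),("top",[(167,187),(200,165),(221,243),(235,245),(185,200),(363,193),(340,178)])):
    print(n,[tuple(hsv(n,*p)) for p in l])
def pink(n):h=H[n];return ((h[...,1]>130)&((h[...,0]>160)|(h[...,0]<6))).astype(np.uint8)
def dark(n):return (H[n][...,2]<70).astype(np.uint8)
def rec(n):h=H[n];return ((h[...,2]<(130 if n=='scene' else 115))&(h[...,1]>110)&(h[...,0]>6)&(h[...,0]<22)).astype(np.uint8)
for nm,f,a,b in(("cup",pink,(155,240,40,30),(155,175,28,25)),("lid",dark,(172,205,35,30),(185,150,32,32)),("large",rec,(240,243,30,30),(207,228,30,30)),("small",rec,(268,232,25,20),(243,234,20,22))):
    (c1,s1),(c2,s2)=blob(f("scene"),a),blob(f("top"),b)
    print(nm,c1,s1,c2,s2,*tri(c1,c2))
g=lambda c,o,y0=0:(o[0]+c[0]/5-.4,o[1]+(c[1]-y0)/5-.4)
for a,b in(((258,318),(768,370)),((372,408),(763,538)),((128,585),(432,524)),((15,480),(445,358))):
    print("corner",*tri(g(a,(227,222),300),g((b[0]-400,b[1]),(195,215),300)))
print("tipL",*tri(g((130,55),(262,140)),g((243,97),(300,145))))
print("tipR",*tri(g((242,55),(262,140)),g((385,167),(300,145))))
E
```

```text
scene [(np.int64(173), np.int64(178), np.int64(156)), (np.int64(171), np.int64(163), np.int64(141)), (np.int64(5), np.int64(54), np.int64(57)), (np.int64(16), np.int64(19), np.int64(144)), (np.int64(9), np.int64(57), np.int64(161)), (np.int64(14), np.int64(132), np.int64(131)), (np.int64(16), np.int64(100), np.int64(176)), (np.int64(87), np.int64(73), np.int64(125)), (np.int64(19), np.int64(28), np.int64(154))]
top [(np.int64(178), np.int64(230), np.int64(124)), (np.int64(150), np.int64(16), np.int64(16)), (np.int64(14), np.int64(161), np.int64(100)), (np.int64(16), np.int64(109), np.int64(157)), (np.int64(10), np.int64(64), np.int64(135)), (np.int64(96), np.int64(130), np.int64(102)), (np.int64(23), np.int64(29), np.int64(113))]
cup [172.5 253.8] [166 247  13  15 150] [166.8 186.3] [161 180  13  13 123] [599.8 240.8  13.7] 0.25926772670133125
lid [187.1 220. ] [179 214  17  13 181] [200.  165.3] [191 156  19  19 272] [656.  157.   33.5] 2.724641742392019
large [258.1 259.5] [249 254  16  11  77] [221.  242.7] [211 233  21  21 344] [459.9  88.7   1.3] 7.506847577347954
small [279.2 243.2] [276 241   8   5  17] [251.3 244.1] [245 238  13  14 145] [461.4  12.9   3.9] 3.781750502415212
corner [504.1 -26.7   9.7] 0.8882831083701443
corner [420.4 -27.9   8.5] 1.400234336084072
corner [418.7 137.8   7.8] 0.5229477526970302
corner [502.5 138.5   7.6] 1.6262871593692345
tipL [ 664.  -212.8   81.4] 1.4075923310329896
tipR [ 638.4 -287.7   61. ] 3.1379726891383273
```

Run:
```python
import cv2,numpy as np
I=np.load('im.npz')
def r(n,x,y,w,h,s):
    c=np.clip((I[n][y:y+h,x:x+w]-60)*1.7,0,255).astype(np.uint8);return cv2.resize(c,None,fx=s,fy=s,interpolation=cv2.INTER_CUBIC)
cv2.imwrite('pics/c3.png',np.vstack([r('scene',265,145,80,30,10),r('top',308,155,80,30,10)]))
cv2.imwrite('pics/c4.png',np.hstack([r('scene',270,150,66,60,6),r('top',305,160,66,66,6)[:360]]))
```

```text
(no output)
```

View pics/c3.png

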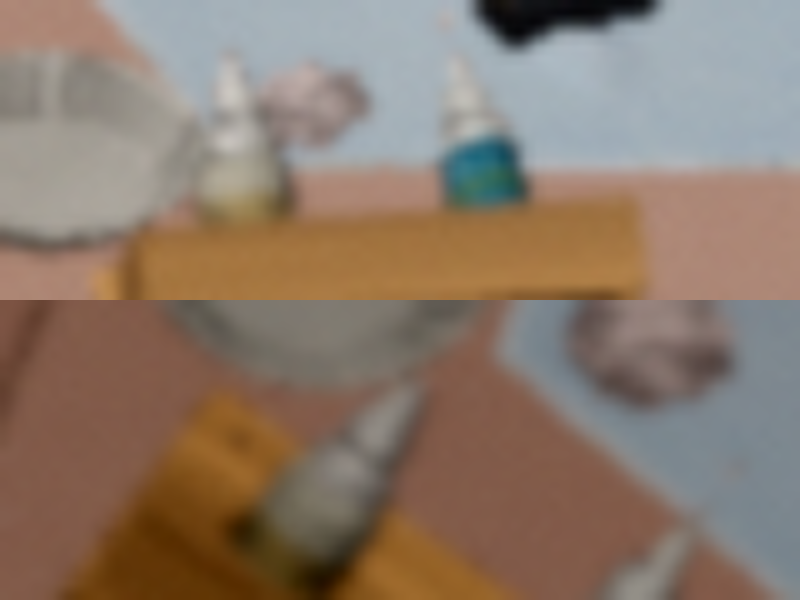

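View pics/c4.png

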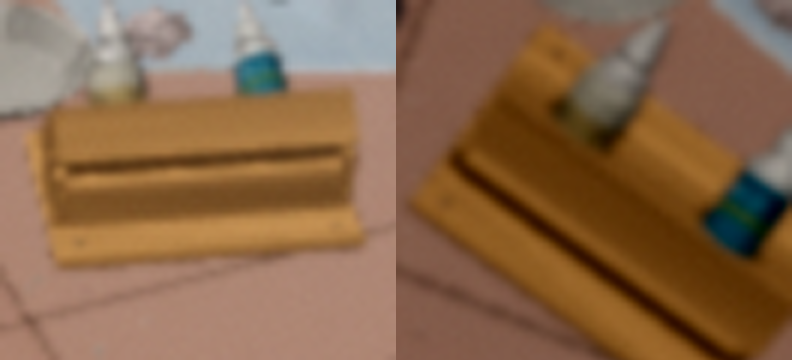

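Two pictures compared. The teal bottle on the right has a thin needle ending in a red dot (scene c3 445,20; top 735,465), so it's the needle bottle. The beige bottle on the left is the dropper, with its tip at scene c3 (232,52) and top (418,380).

Run:
```python
from h import *
np.set_printoptions(precision=1,suppress=True)
I=np.load('im.npz')
H={n:cv2.cvtColor(I[n].astype(np.uint8),cv2.COLOR_BGR2HSV).astype(int) for n in I}
s=lambda x,y:(265+x/10-.45,145+y/10-.45); t=lambda x,y:(308+x/10-.45,155+(y-300)/10-.45)
T,e=tri(s(232,52),t(418,380));N,e2=tri(s(445,20),t(735,465));print("tip",T,e,"needle",N,e2)
d=N-T;print("tip diff",d,"level length",np.hypot(d[0],d[1]),"expect",np.hypot(75,22*np.cos(np.radians(40))))
# rest yaw from tips: diff = 75*(-y) + 22cos40 * x
print("yaw tips",np.degrees(np.arctan2(d[1],d[0])-np.arctan2(-75,22*np.cos(np.radians(40)))))
K=np.ones((3,3),np.uint8)
def wood(n,b):
    h=H[n];m=((h[...,1]>88)&(h[...,0]>11)&(h[...,0]<26)).astype(np.uint8)
    m=cv2.morphologyEx(m,cv2.MORPH_CLOSE,K);x,y,w,hh=b;z=np.zeros_like(m);z[y:y+hh,x:x+w]=m[y:y+hh,x:x+w]
    c=max(cv2.findContours(z,cv2.RETR_EXTERNAL,cv2.CHAIN_APPROX_NONE)[0],key=cv2.contourArea)
    return c[:,0].astype(float)
def edge(n,b,p,q,z,tol=2.5):
    c=wood(n,b);p,q=map(np.array,(p,q));u=(q-p)/np.linalg.norm(q-p);r=c-p
    k=(abs(r@[-u[1],u[0]])<tol)&(r@u>4)&(r@u<np.linalg.norm(q-p)-4)
    W=np.array([plane(n,x,z)[:2] for x in c[k]],np.float32)
    v=cv2.fitLine(W,cv2.DIST_HUBER,0,.01,.01).ravel();return k.sum(),np.degrees(np.arctan2(v[1],v[0]))%180-90,v[2:]
print("rest front edge top",edge("top",(295,155,95,80),(308,196),(358,226),10))
print("rest front edge scene",edge("scene",(268,150,75,50),(279,194),(331,190),10))
# stand: minAreaRect on plane z=14 from both
for n,b in(("top",(195,220,80,50)),("scene",(225,220,80,60))):
    W=np.array([plane(n,x,14)[:2] for x in wood(n,b)],np.float32);print("stand",n,cv2.minAreaRect(W))
# recesses: otsu inside boxes
for nm,a,b in(("large",(243,246,27,27),(208,229,27,27)),("small",(269,234,19,16),(243,235,18,19))):
    r=[]
    for n,(x,y,w,h) in(("scene",a),("top",b)):
        g=I[n][y:y+h,x:x+w,0].clip(0,255).astype(np.uint8)
        _,m=cv2.threshold(g,0,1,cv2.THRESH_BINARY_INV+cv2.THRESH_OTSU)
        c,st=blob(np.pad(m,((y,384-y-h),(x,512-x-w))),(x,y,w,h));r.append(c);print(nm,n,c,st,plane(n,c,10))
    print(*tri(*r))
```

```text
tip [ 667.4 -216.    81.4] 0.27588330730585375 needle [ 655.5 -299.5   62.1] 0.5299371052860483
tip diff [-11.9 -83.5 -19.3] level length 84.33768935218205 expect 76.87016884979111
yaw tips -20.787495090843827
rest front edge top (np.int64(27), np.float32(-34.399918), array([ 565.3, -173.3], dtype=float32))
rest front edge scene (np.int64(44), np.float32(-34.05318), array([ 553.8, -179.5], dtype=float32))
stand top ((460.9289245605469, 55.39251708984375), (84.53355407714844, 164.21453857421875), 0.5908806920051575)
stand scene ((457.9789123535156, 59.426578521728516), (85.05818176269531, 164.8831787109375), 0.1963370442390442)
large scene [255.2 257. ] [245 249  22  17 296] [461.9  91.3  10. ]
large top [221.2 243. ] [211 233  21  21 356] [461.6  89.8  10. ]
[462.1  90.3   8.9] 1.2075405882640189
small scene [277.6 241.6] [271 237  14  10 115] [462.8  15.1  10. ]
small top [251.4 244.4] [245 238  14  14 161] [461.8  13.5  10. ]
[462.5  14.1   9.3] 1.80328196366186
```

Run:
```python
from h import *
np.set_printoptions(precision=1,suppress=True)
I=np.load('im.npz')
T=np.array([667.4,-216,81.4]);c,s=np.cos(np.radians(-34.2)),np.sin(np.radians(-34.2))
x=np.array([c,s,0]);y=np.array([-s,c,0]);k=np.radians(40);ax=np.cos(k)*x+np.array([0,0,np.sin(k)])
def show(nm,X):
    a=proj("scene",X);b=proj("top",X);print(nm,X,"scene c3",(a-[265,145]+.45)*10,"top c3",(b-[308,155]+.45)*10+[0,300])
show("L bottom if dropper",T-82*ax);show("L mouth",T-58*ax)
show("H1 R needle tip",T-75*y+22*ax);show("H1 R mouth",T-58*ax-75*y)
show("H1b R mid +60",T-75*y+2*ax)
# stereo of R visible cone end, and R teal/white boundary, and of L shoulder
S=lambda p:(265+p[0]/10-.45,145+p[1]/10-.45); U=lambda p:(308+p[0]/10-.45,155+(p[1]-300)/10-.45)
for q,a,b in(("R cone end",(455,55),(692,530)),("L cone base",(236,145),(352,440)),):
    print(q,*tri(S(a),U(b)))
def r(n,x0,y0,w,h,sc):
    c=np.clip((I[n][y0:y0+h,x0:x0+w]-70)*2,0,255).astype(np.uint8);return cv2.resize(c,None,fx=sc,fy=sc,interpolation=cv2.INTER_CUBIC)
cv2.imwrite('pics/c5.png',np.hstack([r('scene',280,135,40,40,10),r('top',350,150,40,60,10)[:600][100:500]]))
```

```text
L bottom if dropper [ 615.4 -180.7   28.7] scene c3 [259.6 318. ] top c3 [229.  626.6]
L mouth [ 630.7 -191.    44.1] scene c3 [251.6 239.6] top c3 [282.4 556.6]
H1 R needle tip [ 639.2 -287.5   95.5] scene c3 [468.3 -33.8] top c3 [731.9 491.1]
H1 R mouth [ 588.5 -253.1   44.1] scene c3 [496.8 222.6] top c3 [529.5 732.8]
H1b R mid +60 [ 626.5 -278.9   82.7] scene c3 [475.3  29.9] top c3 [679.5 553.6]
R cone end [ 638.8 -287.6   62.9] 2.524093343294516
L cone base [ 656.8 -206.5   57.6] 3.567376398027983
```

View pics/c5.png

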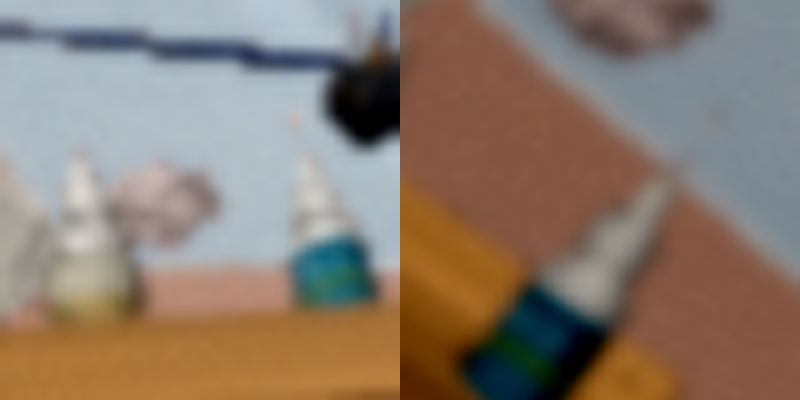

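c5 shows the needle's red end at scene (295,118) and top (713,117), in line with the teal bottle's cone, so the beige one is confirmed as the dropper. Next is an IK feasibility check.

```bash
cat >> h.py <<'E'
from scipy.spatial.transform import Rotation as Rt
hp=arm.hold_point_z
def frame(z,y):
    z=z/np.linalg.norm(z);y=y/np.linalg.norm(y);return Rt.from_matrix(np.c_[np.cross(y,z),y,z]).as_quat()
def bottle_pose(tip,az,el,s,sign,off=0):
    """TCP pose holding bottle (tip, azimuth, elevation deg), grasp s mm from bottom; off: lean of tool (deg)"""
    az,el,o=np.radians([az,el,off]);x=np.array([np.cos(az),np.sin(az),0]);Z=np.array([0,0,1.])
    u=np.cos(el)*x+np.sin(el)*Z; t=el+o
    z=np.sin(t)*x-np.cos(t)*Z; y=sign*np.cross(Z,x)
    return np.asarray(tip)-(82-s)*u+hp*z, frame(z,y), u
def down(sign): return frame(np.array([0,0,-1.]),np.array([sign,0,0.]))
E
python3 - <<'E'
from h import *
np.set_printoptions(precision=2,suppress=True)
f=lambda p,q:(lambda r:None if r is None else np.array(r))(solver.solve_ik(list(p),list(q)))
print(plane("top",(200,165.3),38),plane("scene",(187.1,220),38))
for sg in(1,-1):
    for p in((600,241,15),(656,157,15),(462,14,21),(462,90,21)): print(sg,p,f(p,down(sg)))
T=np.array([667.4,-216,81.4])
for off in(-15,0,15):
  for sg in(1,-1):
    p,q,u=bottle_pose(T,-34.2,37,46,sg,off);print("pick",off,sg,p,f(p,q),f(p+45*u,q))
  for az in range(-180,180,30):
    for sg in(1,-1):
        p,q,u=bottle_pose((462,14,54),az,-40,46,sg,off);r=f(p,q);r2=f(p+[0,0,80],q)
        if r is not None and r2 is not None:print("fin",off,az,sg,r,r2)
E
```

```text
[653.73 155.1   38.  ] [653.21 159.87  38.  ]
1 (600, 241, 15) [0.28 0.42 0.1  1.25 0.   1.85]
1 (656, 157, 15) [0.14 0.49 0.2  1.28 0.   1.71]
1 (462, 14, 21) [-0.11 -0.05 -0.42  1.2   0.    1.46]
1 (462, 90, 21) [ 0.05 -0.03 -0.4   1.2   0.    1.62]
-1 (600, 241, 15) [ 0.28  0.42  0.1   1.25  0.   -1.29]
-1 (656, 157, 15) [ 0.14  0.49  0.2   1.28  0.   -1.44]
-1 (462, 14, 21) [-0.11 -0.05 -0.42  1.2   0.   -1.69]
-1 (462, 90, 21) [ 0.05 -0.03 -0.4   1.2   0.   -1.52]
pick -15 1 [ 649.41 -203.78   42.4 ] [-0.36  0.12 -0.26  0.81 -0.09  0.22] [-0.38  0.19 -0.14  0.87 -0.08  0.21]
pick -15 -1 [ 649.41 -203.78   42.4 ] [-0.36  0.12 -0.26  0.81 -0.09 -2.92] [-0.38  0.19 -0.14  0.87 -0.08 -2.94]
fin -15 -150 1 [-0.56 -0.71 -1.11  0.58  0.81  2.32] [-0.56 -0.8  -0.99  0.79  0.81  2.32]
fin -15 -150 -1 [-0.56 -0.71 -1.11  0.58  0.81 -0.82] [-0.56 -0.8  -0.99  0.79  0.81 -0.82]
fin -15 -120 1 [-0.62 -0.08 -0.65  1.15  0.95  1.4 ] [-0.62 -0.19 -0.57  1.33  0.95  1.4 ]
fin -15 -120 -1 [-0.62 -0.08 -0.65  1.15  0.95 -1.74] [-0.62 -0.19 -0.57  1.33  0.95 -1.74]
fin -15 -90 1 [-0.54  0.34 -0.22 
[... 5597 characters left out ...]
 [ 0.06  0.16 -0.19  1.47 -0.36 -0.94] [ 0.06  0.12 -0.07  1.63 -0.36 -0.94]
fin 15 60 -1 [ 0.06  0.16 -0.19  1.47 -0.36  2.2 ] [ 0.06  0.12 -0.07  1.63 -0.36  2.2 ]
fin 15 90 1 [ 0.1  -0.01 -0.37  1.26 -0.43 -1.46] [ 0.1  -0.06 -0.25  1.43 -0.43 -1.46]
fin 15 90 -1 [ 0.1  -0.01 -0.37  1.26 -0.43  1.68] [ 0.1  -0.06 -0.25  1.43 -0.43  1.68]
fin 15 120 1 [ 0.08 -0.22 -0.56  1.03 -0.39 -2.06] [ 0.08 -0.27 -0.44  1.21 -0.39 -2.06]
fin 15 120 -1 [ 0.08 -0.22 -0.56  1.03 -0.39  1.08] [ 0.08 -0.27 -0.44  1.21 -0.39  1.08]
fin 15 150 1 [-0.01 -0.41 -0.71  0.88 -0.21 -2.67] [-0.01 -0.45 -0.58  1.06 -0.21 -2.67]
fin 15 150 -1 [-0.01 -0.41 -0.71  0.88 -0.21  0.47] [-0.01 -0.45 -0.58  1.06 -0.21  0.47]
```

```bash
cat >> h.py <<'E'
def st(m):
    o=arm.get_obs();print(m,"t%.1f"%o['t'],np.round(o['position'],1),"open %.1f ff %.1f"%(o['opening'],np.max(o['finger_force'])),np.round(o['contact_force'],1))
def pick_place(src,dst,zg,q):
    arm.move_ptp([*src,110],q);arm.move_straight([*src,zg],feed=120);claw.close_gripper();st("grip")
    arm.move_straight([*src,110]);st("lift")
    arm.move_straight([*dst,90],feed=250)
E
python3 - <<'E'
from h import *
q=list(down(1))
pick_place((600,241),(462,14),15,q);st("over")
arm.move_straight([462,14,36],feed=100)
a,b=avg("scene",4),avg("top",4);np.savez('im1.npz',scene=a,top=b)
f=lambda im,x,y,w,h:cv2.resize(im[y:y+h,x:x+w].astype(np.uint8),None,fx=5,fy=5,interpolation=cv2.INTER_CUBIC)
cv2.imwrite('pics/d1.png',np.hstack([f(a,227,205,80,70),f(b,195,205,80,70)]))
E
```

```text
grip t5.4 [600.3 241.1  15.9] open 28.7 ff 59.3 [-1.3 -0.2  3.9]
lift t6.2 [599.3 240.8 108.6] open 28.9 ff 59.2 [ 0.5 -0.6 -0.1]
over t7.4 [462.5  14.6  89.9] open 29.0 ff 59.2 [0.7 0.8 0.1]
```

View pics/d1.png

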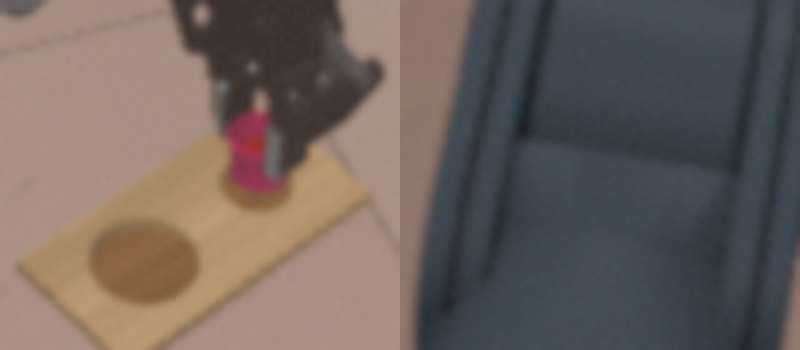

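The scene view shows the cup held upright over the small recess (crop 258,165), and the arm hides it in the top view. I'll seat it now.

Run:
```python
from h import *
q=list(down(1))
r=arm.move_straight([462,14,20.5],feed=40,f_stop=6);print(r);st("seat")
claw.release();arm.move_straight([462,14,110]);st("off")
pick_place((654.5,157),(462,90),15,q);st("over")
arm.move_straight([462,90,40],feed=100)
I=[avg(n,4) for n in("scene","top")]
np.savez('im2.npz',scene=I[0],top=I[1])
f=lambda im,x,y,w,h:cv2.resize(im[y:y+h,x:x+w].astype(np.uint8),None,fx=5,fy=5,interpolation=cv2.INTER_CUBIC)
cv2.imwrite('pics/d2.png',np.hstack([f(I[0],227,200,90,80),f(I[1],205,215,70,80)]))
```

```text
True
seat t8.8 [462.1  13.9  21.8] open 28.8 ff 59.5 [-0.5 -0.8  3.8]
off t10.2 [461.5  14.  109.3] open 84.9 ff 0.0 [-0.7  0.7 -0.8]
grip t12.5 [655.6 157.2  16.5] open 46.4 ff 61.7 [ 0.5 -0.1  4.3]
lift t13.3 [653.7 156.9 108.5] open 46.6 ff 61.4 [ 0.6  0.1 -0.9]
over t14.3 [462.7  90.2  89.8] open 46.0 ff 61.4 [-0.  -0.4 -1. ]
```

View pics/d2.png

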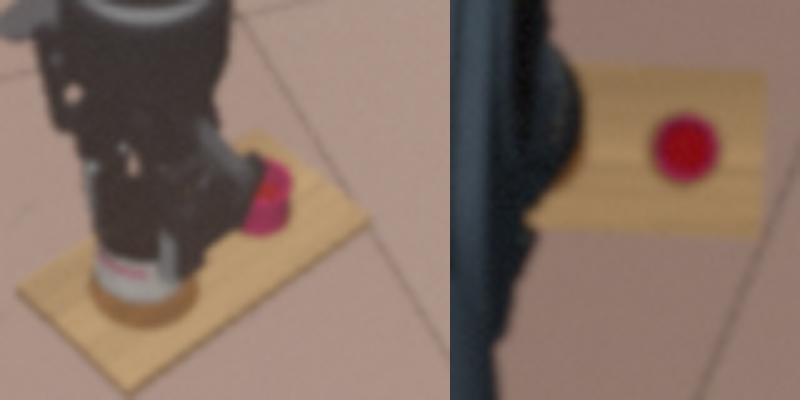

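The cup sits upright in its recess (top crop 685,148), and the tub is held over the large one (scene crop 145,285).

Run:
```python
from h import *
np.set_printoptions(precision=1,suppress=True)
r=arm.move_straight([462,90,20],feed=40,f_stop=6);print(r);st("seat")
claw.release();arm.move_straight([462,90,130],feed=200);st("off")
T=np.array([667.4,-216,81.4])
p,q,u=bottle_pose(T,-34.2,37,46,1,0);z=Rt.from_quat(q).as_matrix()[:,2]
arm.move_ptp(list(p-110*z+[0,0,40]),list(q));st("pre")
I=[avg(n,4) for n in("scene","top")]
np.savez('im3.npz',scene=I[0],top=I[1])
H=[cv2.cvtColor(i.astype(np.uint8),cv2.COLOR_BGR2HSV).astype(int) for i in I]
def pink(h):return ((h[...,1]>130)&((h[...,0]>160)|(h[...,0]<6))).astype(np.uint8)
dark=lambda h:(h[...,2]<70).astype(np.uint8)
(c1,s1),(c2,s2)=blob(pink(H[0]),(265,225,30,30)),blob(pink(H[1]),(240,232,25,25));print("cup",c1,s1,c2,s2,*tri(c1,c2))
(c1,s1),(c2,s2)=blob(dark(H[0]),(237,235,35,35)),blob(dark(H[1]),(205,225,32,36));print("lid",c1,s1,c2,s2,*tri(c1,c2))
f=lambda im,x,y,w,h:cv2.resize(im[y:y+h,x:x+w].astype(np.uint8),None,fx=5,fy=5,interpolation=cv2.INTER_CUBIC)
cv2.imwrite('pics/d3.png',np.vstack([np.hstack([f(I[0],227,220,80,60),f(I[1],195,215,80,60)]),np.hstack([f(I[0],262,140,80,60),f(I[1],305,155,80,60)])]))
```

```text
True
seat t15.8 [461.8  90.   22.4] open 46.1 ff 61.8 [-0.6 -0.7  4.6]
off t16.9 [461.5  90.  129.1] open 85.2 ff 0.0 [-0.1  0.1 -0.3]
pre t18.2 [ 597.5 -168.4  170.9] open 85.5 ff 0.0 [-0.1 -0.3  0.1]
cup [278.6 238.7] [274 232  11  15 134] [251.6 244.3] [246 238  12  14 134] [461.5  13.1  20.4] 0.4388212855002937
lid [255.4 248.7] [247 241  17  16 207] [220.2 242.2] [211 233  19  19 278] [462.1  89.8  39.5] 1.4958812417441092
```

View pics/d3.png

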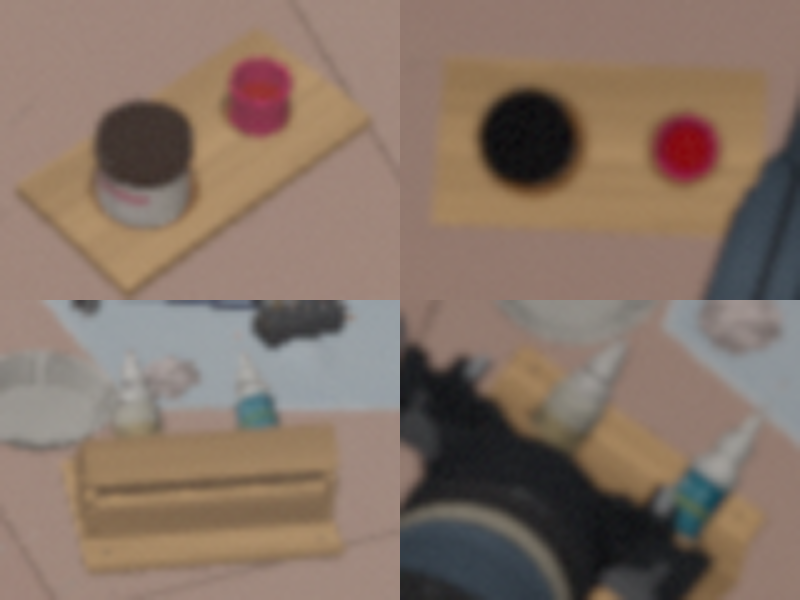

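Both sit upright in their recesses: lid centre at top crop (528,138), cup at (685,148). The fingers straddle the dropper and clear the teal bottle (685,500). Next I'll grasp the dropper and draw it out.

Run:
```python
from h import *
np.set_printoptions(precision=1,suppress=True)
T=np.array([667.4,-216,81.4])
p,q,u=bottle_pose(T,-34.2,37,46,1,0);z=Rt.from_quat(q).as_matrix()[:,2]
arm.move_straight(list(p-80*z),feed=150)
hit=arm.move_straight(list(p),feed=60,f_stop=8);st("at %s"%hit);print(p)
if not hit:
    claw.close_gripper();st("grip")
    arm.dwell(.3);st("settle")
```

```text
at False t20.7 [ 653.2 -206.2   45.5] open 85.2 ff 0.0 [ 0.1 -0.5  0.8]
[ 652.9 -206.2   44.8]
grip t21.2 [ 653.  -206.1   45. ] open 27.8 ff 58.7 [-0.6  1.5  2. ]
settle t21.5 [ 653.  -206.2   45. ] open 27.4 ff 58.7 [-1.4  1.2  1.5]
```

Run:
```python
from h import *
np.set_printoptions(precision=1,suppress=True)
T=np.array([667.4,-216,81.4])
p,q,u=bottle_pose(T,-34.2,37,46,1,0)
_,_,ud=bottle_pose(T,-34.2,39,46,1,0)
arm.move_straight(list(p+12*ud),feed=30);st("draw12")
arm.move_straight(list(p+45*ud),feed=60);st("draw45")
arm.move_straight(list(p+45*ud+[0,0,110]),feed=150);st("up")
m=np.array([461.5,13.5,34])
pf,qf,uf=bottle_pose(m+[0,0,110],0,-40,46,1,0)
arm.move_ptp(list(pf),list(qf));arm.dwell(.5);st("hover")
I={n:avg(n,6) for n in("scene","top")};np.savez('im4.npz',**I)
for n in I:
    t=proj(n,m+[0,0,110]);print(n,"expect tip",t,"bottom",proj(n,m+[0,0,110]-82*uf))
    x,y=np.round(t).astype(int);print(I[n][y-9:y+10,x-11:x+12].min(2).astype(int))
    J=np.load('im3.npz')[n];D=np.abs(I[n]-J).max(2)[y-9:y+10,x-11:x+12].astype(int);print(D)
```

```text
draw12 t22.1 [ 659.8 -210.6   51. ] open 27.3 ff 59.0 [-3.9  3.1  1.4]
draw45 t22.8 [ 681.8 -226.    73. ] open 27.3 ff 58.9 [ 0.5  1.2 -0.8]
up t23.7 [ 680.8 -225.4  181. ] open 27.7 ff 58.9 [ 0.3  0.9 -0.1]
hover t25.4 [421.9  13.4 152.9] open 27.5 ff 58.9 [ 0.2 -0.1 -0.7]
scene expect tip [280.8 202.9] bottom [302.2 199.8]
[[ 65  64  65  65  65  65  64  63  64  67  66  67  74  96 118 125 124 123
  120 100  81  77  80]
 [ 64  66  66  65  65  66  65  65  64  64  66  65  76 108 135 145 147 150
  149 136 118 115 115]
 [ 64  63  66  65  64  65  64  65  64  63  63  63  84 116 138 148 160 170
  170 160 142 132 126]
 [ 63  63  65  65  65  65  65  66  63  62  63  74  96 117 127 142 171 179
  171 154 140 132 120]
 [ 65  69  71  73  72  65  62  62  64  64  64  80 111 130 133 142 171 176
  159 141 132 126 115]
 [ 98 101  98 102 101  87  71  62  63  64  67  75 104 129 136 140 162 165
  146 131 128 123 112]
 [137 135 131 132 135 122  94  70  61  64  65  72  95 121 136 139 143 145
  132 123 122 114 102]
 [149 148 145 141 144 141 118  85  66  64  63  68  84 110 132 138 131 128
  123 116 115 109  
[... 5003 characters left out ...]
 67  73  80  90  96]
 [ 98  98  98  96  89  73  60  52  57  61  71  69  72  71  68  72  66  65
   66  71  80  92  98]
 [100 101 100  98  89  74  59  52  55  61  67  68  74  73  68  70  68  65
   68  70  81  95 101]
 [ 97 100  98  98  91  74  60  58  59  62  67  71  71  68  70  68  66  65
   69  74  86  96 102]
 [ 93  95  94  94  89  75  65  63  67  65  67  67  72  70  69  68  68  68
   69  75  88  96 100]
 [ 89  90  90  89  88  81  68  63  67  70  70  67  68  68  68  68  69  70
   69  74  86  93  95]
 [ 88  90  90  90  87  84  74  65  64  69  70  69  72  70  69  68  68  73
   74  80  86  90  92]
 [ 92  92  93  89  90  89  83  75  68  65  67  71  72  73  69  66  69  75
   82  88  93  94  95]]
```

The arm hides the tip from the top camera here. I'll check the bottle-in-hand pose numerically, holding it nozzle-up in a spot both cameras can see.

```bash
cat > chk.py <<'E'
from h import *
def measure(tip,u,I,B):
    """per view: axis profile of |I-B| about the expected nozzle axis -> seen tip pixel, and lateral centroids"""
    out={}
    for n in I:
        D=cv2.GaussianBlur(np.abs(I[n]-B[n]).max(2).astype(np.float32),(3,3),0)
        a,b=proj(n,tip-20*u),proj(n,tip);d=(b-a)/np.linalg.norm(b-a);w=np.array([-d[1],d[0]])
        ss=np.arange(-12,8,.5);vv=np.arange(-7,7.1,.5)
        g=b+ss[:,None,None]*d+vv[None,:,None]*w
        S=cv2.remap(D,g[...,0].astype(np.float32),g[...,1].astype(np.float32),cv2.INTER_LINEAR)
        S=np.clip(S-12,0,None);pk=S.max(1);c=(S*vv).sum(1)/(S.sum(1)+1e-6)
        print(n,"px/mm",round(np.linalg.norm(b-a)/20,2));
        print(" s  ",*ss[::2].astype(int));print(" pk ",*pk[::2].astype(int));print(" lat",*np.round(c[::2],1))
E
python3 - <<'E'
from chk import *
for tip,az,el in(((620,-20,170),0,30),((600,-60,170),-30,30),((600,-20,150),-30,20)):
    p,q,u=bottle_pose(np.array(tip),az,el,46,1,0);r=solver.solve_ik(list(p),list(q));print(tip,r is not None)
    if r is not None:
        arm.move_ptp(list(p),list(q));arm.dwell(.4);o=arm.get_obs();tip2=np.array(tip)+np.array(o['position'])-p;print(np.round(o['position']-p,1));st("chk")
        I={n:avg(n,6) for n in("scene","top")};np.savez('im5.npz',tip=tip2,u=u,**I)
        measure(tip2,u,I,np.load('im.npz'));break
E
```

```text
(620, -20, 170) True
[ 0.1  0.  -0.3]
chk t27.6 [598.3 -20.  135.5] open 27.0 ff 58.9 [-0.9  0.8 -0.1]
scene px/mm 0.38
 s   -12 -11 -10 -9 -8 -7 -6 -5 -4 -3 -2 -1 0 1 2 3 4 5 6 7
 pk  92 92 90 88 86 81 76 75 72 72 75 72 51 22 0 0 0 0 0 0
 lat -0.1 -0.2 -0.3 -0.5 -0.7 -1.0 -1.3 -1.3 -1.0 -0.9 -1.2 -2.2 -3.6 -4.6 0.0 0.0 0.0 0.0 0.0 0.0
top px/mm 0.44
 s   -12 -11 -10 -9 -8 -7 -6 -5 -4 -3 -2 -1 0 1 2 3 4 5 6 7
 pk  30 28 26 30 32 33 34 38 43 46 42 29 14 1 0 0 0 0 0 0
 lat 0.6 0.6 0.5 0.4 0.4 0.3 0.3 0.3 0.4 0.6 0.7 0.8 0.8 0.8 0.0 0.0 0.0 0.0 0.0 0.0
```

Run:
```python
from h import *
z=np.load('im5.npz');B=np.load('im.npz')
for n in("scene",):
    D=np.abs(z[n]-B[n]).max(2);t=proj(n,z['tip']);a=proj(n,z['tip']-40*z['u']);print(t,a)
    x,y=np.round(t).astype(int);print("cols",x-14,x+14,"rows",y-8,y+9)
    for r in D[y-8:y+10,x-14:x+15].astype(int):print(*['%3d'%v if v>11 else '  .' for v in r])
```

```text
[247.845113   157.84560713] [256.70966065 170.37539754]
cols 234 262 rows 150 167
  .   .   .   .   .   .   .   .   .   .   .   .   .   .   .   .   .   .   .   .   .   .  32  73  99 106 106 106 106
  .   .   .   .   .   .   .   .   .   .   .   .   .   .   .   .   .   .   .   .   .  22  58  92 103 106 105 107 100
  .   .   .   .   .   .   .   .   .   .   .   .   .   .   .   .   .   .   .   .   .  39  79 100 103 100  95  91  87
  .   .   .   .   .   .   .   .   .   .   .   .   .   .   .   .   .   .   .   .  15  50  89  97  91  85  84  82  81
  .   .   .   .   .   .   .   .   .   .   .   .   .   .   .   .   .   .   .  13  37  67  86  83  77  78  77  79  80
  .   .   .   .   .   .   .   .   .   .   .   .   .   .   .   .   .   .   .  32  64  76  70  68  71  70  78  80  79
  .   .   .   .   .   .   .   .   .   .   .   .   .   .   .   .   .   .  16  49  72  64  50  52  63  70  75  76  79
  .   .   .   .   .   .   .   .   .   .   .   .   .   .   .   .   .  13  36  65  64  42  34  39  53  67  72  79  80
  .   .   .   .   .   .   .   .   .   .   .   .   .   .   .  17   .  30  58  67  52  29  2
[... 369 characters left out ...]
 106
  .   .   .   .   .   .   .   .  33  71  93  91  85  80  71  59  61  65  73  83  90  82  63  52  69  97 105 106 107
  .   .   .   .   .   .   .   .  35  76  93  86  76  73  73  65  57  67  79  90 100  97  85  69  75  96 105 106 104
  .   .   .   .   .   .   .   .  26  66  89  83  73  73  75  74  69  74  84  86  90  99  98  84  77  95 106 104 107
  .   .   .   .   .   .   .   .  14  56  89  86  79  75  79  85  86  78  85  83  73  81  95  94  93  94  98 102 107
  .   .   .   .   .   .   .   .   .  47  87  91  84  82  87  95  94  82  76  79  67  70  88  97  97  93  88  95 104
  .   .   .   .   .   .   .   .   .  36  74  91  91  93  95  97  96  89  78  77  81  85  97 101 103 100  87  85  94
```

Both views put the nozzle tip within about 1.5 mm of where it should be: scene about (249,158) against an expected (247.8,157.8), top 0.6 px sideways. Now to the final pose.

Run:
```python
from h import *
np.set_printoptions(precision=1,suppress=True)
m=np.array([462,14.4,54.5])
ph,qf,uf=bottle_pose(m+[0,0,90],0,-40,46,1,0);pf,_,_=bottle_pose(m,0,-40,46,1,0)
arm.move_straight(list(np.array(arm.get_obs()['position'])+[0,0,30]))
arm.move_ptp(list(ph),list(qf));arm.move_straight(list(pf),feed=50,f_stop=5);arm.dwell(1);st("fin");print(pf)
I={n:avg(n,4) for n in("scene",)}
h=cv2.cvtColor(I['scene'].astype(np.uint8),cv2.COLOR_BGR2HSV).astype(int)
mk=((h[...,1]>130)&((h[...,0]>160)|(h[...,0]<6))).astype(np.uint8)
print("cup",blob(mk,(265,225,30,30)),"mouth/tip proj",proj("scene",[462,14,34]),proj("scene",m))
print(np.array(arm.get_obs()['joint_vel']).round(3))
```

```text
fin t32.5 [422.4  14.4  63.3] open 27.1 ff 59.0 [ 0.3 -0.2 -0.5]
[422.4  14.4  63.3]
cup (array([277.3, 240.4]), array([274, 233,  10,  13,  82], dtype=int32)) mouth/tip proj [278.5 235.2] [278.8 229.6]
[-0.  0. -0.  0.  0. -0.]
```

Run:
```python
from h import *
A=avg("scene",4);B=np.load('im.npz')['scene']
for im in(B,A):
    h=cv2.cvtColor(im.astype(np.uint8),cv2.COLOR_BGR2HSV).astype(int)
    print("teal",blob(((h[...,0]>80)&(h[...,0]<110)&(h[...,1]>90)).astype(np.uint8),(303,150,22,20)))
st("final");arm.sign_off()
```

```text
teal (array([312.8, 160.4]), array([312, 160,   3,   2,   5], dtype=int32))
teal (array([312.625, 160.375]), array([311, 160,   5,   2,   8], dtype=int32))
final t32.9 [422.4  14.4  63.3] open 27.2 ff 59.0 [ 0.6  0.1 -1.4]
the job is handed in; nothing more can be done
```

I handed the job in at 32.9 s: cup and tub seated upright, needle bottle still in its well, and the dropper held steady with its nozzle about 40° down and its tip about 2 cm above the cup's mouth. The slant and tip height are worked out from the arm's pose and an earlier two-view check (good to about 2 mm), because the arm hid the nozzle tip from the top camera in the final pose.

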